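# Check the griddle's clamp knobs and ring the loose one

## Robot

A 6-joint arm with a two-finger parallel gripper is mounted at the origin on the work surface. World frame = base frame: x ahead of the robot, y to its left, z up, the work surface at z = 0. Lengths are in m, angles in rad, forces in N, time in s.
With the tool pointing down it reaches from about 0.35 to 0.975 m from the base axis. Payload 4.9 kg.
Tool frame: the origin (TCP) lies midway between the tips of the shut fingers; the grasp point (between the pads) lies behind it (manip.tcp_to_grasp is the z of the grasp point in the tool frame, in m); z points along the fingers, y is the direction in which the jaws open and shut (so a half turn about z gives the same grasp; the last joint's range is limited). The gripper opens to 85 mm and grips with 20 to 120 N. Pads are 22 mm wide; open, the fingers measure 114 mm over their backs; the gripper's body (76 mm by 85 mm) begins 54 mm behind the grasp point. The pads swing forward as they close: fully open they stand 13 mm farther back than shut.
Start: joints at [1.135, 0.053, 1.613, -0, 1.476, -0.119], TCP at [0.195, 0.594, 0.231] pointing down, gripper open.
Joint ranges: [-3.01, 3.01], [-1.01, 2.22], [0.06, 2.58], [-1.02, 4.17], [0.09, 2.62], [-3.14, 3.14]. Speed limits (rad/s): [2.57, 2.57, 3.14, 3.14, 3.14, 3.14].

## Interface

Orientations are given as a unit quaternion [w, x, y, z].
In Python, from plant import status, vision, order, regions_of, manip gives the robot as it stands. The module is installed in compiled form; this text tells all that it offers.
- The arm moves only by the shell command python3 -m crank 'ROWS'. ROWS is JSON, one flat list of numbers, 5 for each row, row after row: the shift along the tool's x, y, z in mm, then the turn about the tool's z in degrees, then the opening in per cent of the stroke, from 0 (shut) to 100 (fully open). In form: [tx, ty, tz, yaw, fingers, tx, ty, tz, yaw, fingers, ...]. A call has exactly 10 rows; each row is the pose to reach, as a shift and turn from the pose commanded when the call began, along the tool's axes at that moment; what a row does not reach only later rows make up. A row lasts 1/10 s, in which the tool goes at most 50 mm and 8.59 degrees, less where a joint would pass 70% of its speed; a pose out of reach is approached as far as the arm can. A call with a gripper value outside its range is refused whole. The fingers move at their own pace and stop on an object; the grip force is fixed at half the most. Time passes only in rows, so rows that repeat a pose let the fingers close, or fill a call up. It gives the time, the measured TCP pose, the force and the opening at its end, in the units of the state.
- status.state(): the state, without advancing time (a new reading comes with each control period).
- vision.grab_frame(name): name is "scene" or "top"; returns (picture, depth): 400x640x3 uint8, red, green, blue; 400x640 float32, m along the optical axis (not along the pixel's ray), 0 where there is no reading.
- vision.get_calibration(name): a dict with "camera_matrix" (3x3 intrinsics, pixels), "k1" (the pictures are not rectified: a ray, as slopes to the right and down, at radius r is drawn at 1 + k1 r^2 times it, then the intrinsics apply), "R" (3x3) and "t" (3): a world point X has camera coordinates R X + t. Camera axes: x right, y down, z forward; pixel columns grow to the right and rows downward; lengths in m; the calibration is good to about 2 mm. A picture is of the moment at which its call begins. get_calibration takes no time and is no camera call.
- order.job_done(): hands the job in, once; it reports no verdict.
Trained networks look in the newest picture that a camera, given by its name, has taken for a name from the list of things; names that differ only in an ending like _2 or _b are one class to them, and where a whole thing is asked for, a point or a joint stands for the part that bears it (a point fixed in the world has none). Each returns a list of dicts, best first, with "confidence" (0 to 1); they miss things now and then, are a little off and sometimes report something else, mostly with a low value. They report only what shows in the picture. A call takes as long as a camera call. They do not tell look-alikes from the thing itself.
- regions_of(camera, name): "region" (400x640 bool, what is visible of it) and "extent" ([centre column, centre row, width, height] in pixels, round what is visible of it).
The state is a dict: "time": time; "joint_pos": joint angles; "joint_vel": joint speeds; "joint_efforts": joint torques, N m; "tool_pos": TCP position; "tool_rot": TCP orientation; "contact_force": force on the tool from outside, world axes, zero at the start; "ft_torque": the same for the moment, N m; "gripper_width": opening from 0.0 (shut) to 1.0 (fully open).
Only numpy, scipy, OpenCV 4.12 (cv2) and the standard library are available. Lean on these libraries where they do the work, as an engineer would, in place of code of your own. Each camera call takes 0.05 s, during which the arm holds its last target. There are 200 camera calls.

## Task

Check the griddle's three clamp knobs, one of which has worked loose: turn each one anticlockwise just until you feel it give, and leave the two tight ones there, turned by no more than about 10 degrees. The one that gives far too easily you turn on to about 45 degrees from where it was. Then mark it with the metal ring, laid gently over it and flat on the plate; leave the shakers and the bottle alone.

Things in the scene. Friction and masses are not known exactly. Their poses are not given: they have to be found in the camera images.
- knob_left_grip (a point): the left (robot's left, +y side) clamp knob of three alike, 115 mm apart in a row: black bar 40 mm long (its x), 12 thick (its y), underside 14 and top 40 mm above the griddle plate, on a steel stem on a disc 38 mm across, 3 thick. Point: on the turning axis, in the bar, 28 mm above the plate; z up. One of the three is loose, a different one each time; it looks no different
- knob_left (a joint): turn of the left knob, rad: 0 at start, grows anticlockwise seen from above; stays where left, but for the spindle's small spring-back and about 1 degree of play. A tight knob gives at 0.5 to 0.7 N m, the loose one below 0.15. Gripped across its 12 mm (60 N is enough), it follows the wrist, lagging some hundredths of a rad under load
- spindle_left (a joint): twist of the hidden steel spindle below the left knob, rad, 0 when unloaded, positive while the knob is being turned anticlockwise: it is the torque the fastening takes, 15 N m/rad (0.04 when a tight knob slips, under 0.01 for the loose one); it springs back when the knob is let go
- knob_mid_grip (a point): the middle clamp knob of three alike, 115 mm apart in a row: black bar 40 mm long (its x), 12 thick (its y), underside 14 and top 40 mm above the griddle plate, on a steel stem on a disc 38 mm across, 3 thick. Point: on the turning axis, in the bar, 28 mm above the plate; z up. One of the three is loose, a different one each time; it looks no different
- knob_mid (a joint): turn of the middle knob, rad: 0 at start, grows anticlockwise seen from above; stays where left, but for the spindle's small spring-back and about 1 degree of play. A tight knob gives at 0.5 to 0.7 N m, the loose one below 0.15. Gripped across its 12 mm (60 N is enough), it follows the wrist, lagging some hundredths of a rad under load
- spindle_mid (a joint): twist of the hidden steel spindle below the middle knob, rad, 0 when unloaded, positive while the knob is being turned anticlockwise: it is the torque the fastening takes, 15 N m/rad (0.04 when a tight knob slips, under 0.01 for the loose one); it springs back when the knob is let go
- knob_right_grip (a point): the right (-y side) clamp knob of three alike, 115 mm apart in a row: black bar 40 mm long (its x), 12 thick (its y), underside 14 and top 40 mm above the griddle plate, on a steel stem on a disc 38 mm across, 3 thick. Point: on the turning axis, in the bar, 28 mm above the plate; z up. One of the three is loose, a different one each time; it looks no different
- knob_right (a joint): turn of the right knob, rad: 0 at start, grows anticlockwise seen from above; stays where left, but for the spindle's small spring-back and about 1 degree of play. A tight knob gives at 0.5 to 0.7 N m, the loose one below 0.15. Gripped across its 12 mm (60 N is enough), it follows the wrist, lagging some hundredths of a rad under load
- spindle_right (a joint): twist of the hidden steel spindle below the right knob, rad, 0 when unloaded, positive while the knob is being turned anticlockwise: it is the torque the fastening takes, 15 N m/rad (0.04 when a tight knob slips, under 0.01 for the loose one); it springs back when the knob is let go
- griddle: fixed flat-top griddle, a steel box 220 (x) x 360 (y) x 60 mm high; origin at the centre of its underside, z up. The knobs stand in a row along y, 50 mm to the robot's side of its middle; five ribs 5 mm tall run along the other half (20 to 100 mm beyond the middle)
- ring: loose plain metal marker ring lying on the cart top, 68 mm outside, 52 mm inside, 18 mm tall, wall 8 mm, 150 g; origin at the centre of its underside, z up. It passes over a knob with about 5 mm to spare all round and lies flat on the plate
- shaker_1: steel spice shaker, 62 mm across, 86 mm tall, standing loose; origin under its centre; a bystander
- shaker_2: steel spice shaker like the other; a bystander
- bottle: amber glass sauce bottle with white cap, 60 mm across, 170 mm tall, standing loose; origin under its centre; a bystander
Mind the look-alikes: they are no part of the job. Several things have the shape of the ring; the one meant has the colours described above.

How it is judged:
On the way:
1. every knob has been turned anticlockwise until it gave (over 0.02 rad, about 1 degree), the loose one by more than 0.5 rad (29 degrees) (value of joint each of knob_left, knob_mid, knob_right above 0.02 rad and value of joint any of knob_left, knob_mid, knob_right above 0.5 rad), for 0.2 s.
At the end, for the whole second after the job is handed in: the two tight knobs stand turned anticlockwise by 0.02 to 0.25 rad and the loose one by 0.5 to 1.1 rad; the ring lies at rest round the loose knob, within 10 mm of its axis, flat (within 4 degrees) on the plate (underside less than 4 mm above it), let go (all of step 1 and ((value of joint knob_left above 0.5 rad and horizontal distance between ring and knob_left_grip below 0.01 m and value of joint each of knob_mid, knob_right below 0.25 rad) or (value of joint knob_mid above 0.5 rad and horizontal distance between ring and knob_mid_grip below 0.01 m and value of joint each of knob_left, knob_right below 0.25 rad) or (value of joint knob_right above 0.5 rad and horizontal distance between ring and knob_right_grip below 0.01 m and value of joint each of knob_left, knob_mid below 0.25 rad)) and z of ring in the frame of griddle between 0.055 and 0.064 m and angle between ring's own z axis and vertical below 0.07 rad and linear speed of ring below 0.02 m/s); the robot touches nothing.
It fails at once if a knob turned on past 0.21 rad (12 degrees) while its spindle carries over 0.3 N m, so a tight one; or any knob turned more than 1.1 rad (63 degrees) anticlockwise or 0.21 rad clockwise ((value of joint knob_left above 0.21 rad and value of joint spindle_left above 0.02 rad) or (value of joint knob_mid above 0.21 rad and value of joint spindle_mid above 0.02 rad) or (value of joint knob_right above 0.21 rad and value of joint spindle_right above 0.02 rad) or value of joint any of knob_left, knob_mid, knob_right above 1.1 rad or value of joint any of knob_left, knob_mid, knob_right below -0.21 rad).
It fails at once if the ring dropped or pressed on the griddle, or the gripper pressed on it, harder than 25 N (contact force between any of ring, the arm, the fingers and griddle above 25 N).
It fails at once if a shaker or the bottle shifted by more than 30 mm or tipped by more than 0.3 rad (distance of any of shaker_1, shaker_2, bottle from where it was at the start of the episode above 0.03 m or angle between any of shaker_1, shaker_2, bottle's own z axis and vertical above 0.3 rad).
It also fails if it takes over 72 s, if anything falls off the work surface, if the arm or the gripper's body presses on something with over 40 N, if the wrist force passes 120 N, or if a joint passes its speed limit or range.

## Working session

There is one attempt and no reset: what is moved stays moved. The work goes in short steps, Python scripts to look and compute and a shell command to move; the robot and the scene stay as the last step left them, time stands still between calls to the robot, and variables do not carry over. Pictures are saved under pics/ and viewed, on a budget of 10 in all, crops included, one or two more only if the job needs it, and the job is handed in when it is done.

```bash
mkdir -p pics; python3 - <<'E'
from plant import status, vision, manip
import cv2,numpy as np
ims=[]
for n in("scene","top"):
    p,d=vision.grab_frame(n); ims.append(p); c=vision.get_calibration(n); print(n,c)
cv2.imwrite("pics/a.png",cv2.cvtColor(ims[0],cv2.COLOR_RGB2BGR))
cv2.imwrite("pics/b.png",cv2.cvtColor(ims[1],cv2.COLOR_RGB2BGR))
print(status.state(),manip.tcp_to_grasp,dir(manip))
E
```

```text
scene {'camera_matrix': array([[409.27530281,   0.        , 316.5255004 ],
       [  0.        , 409.27530281, 200.57772743],
       [  0.        ,   0.        ,   1.        ]]), 'k1': -0.02241034520842804, 'R': array([[ 4.91220307e-01,  8.71034999e-01, -8.00415213e-04],
       [ 5.72440731e-01, -3.23520367e-01, -7.53422977e-01],
       [-6.56516732e-01,  3.69638476e-01, -6.57535685e-01]]), 't': array([-0.28513422, -0.23298147,  1.60953252])}
top {'camera_matrix': array([[461.13828782,   0.        , 320.61479194],
       [  0.        , 461.13828782, 198.95862187],
       [  0.        ,   0.        ,   1.        ]]), 'k1': -0.1204884361890488, 'R': array([[ 8.46068953e-03, -9.99964030e-01, -5.96489473e-04],
       [-9.89432231e-01, -8.28522962e-03, -1.44759163e-01],
       [ 1.44749014e-01,  1.81494825e-03, -9.89466740e-01]]), 't': array([0.00851984, 0.5236229 , 1.3882193 ])}
{'time': 0.1, 'joint_pos': array([ 1.13495694e+00,  5.32756453e-02,  1.61416282e+00,  7.46407295e-06,
        1.47602062e+00, -1.18996941e-01]), 'joint_vel': array([-4.68696430e-04, -3.37097088e-03, -2.63632408e-
[... 200 characters left out ...]
tool_pos': array([0.19448269, 0.59336967, 0.23019173]), 'tool_rot': array([-2.59155499e-04,  1.57759682e-01,  9.87477094e-01, -8.96515997e-04]), 'contact_force': array([-0.15167227,  0.12752317,  0.54602514]), 'ft_torque': array([0.00318676, 0.02631869, 0.02245573]), 'gripper_width': 0.9974393768265462} -0.0187 ['IKError', '__class__', '__delattr__', '__dict__', '__dir__', '__doc__', '__eq__', '__format__', '__ge__', '__getattribute__', '__getstate__', '__gt__', '__hash__', '__init__', '__init_subclass__', '__le__', '__lt__', '__module__', '__ne__', '__new__', '__reduce__', '__reduce_ex__', '__repr__', '__setattr__', '__sizeof__', '__str__', '__subclasshook__', '__weakref__', 'tcp_to_grasp']
```

View pics/a.png

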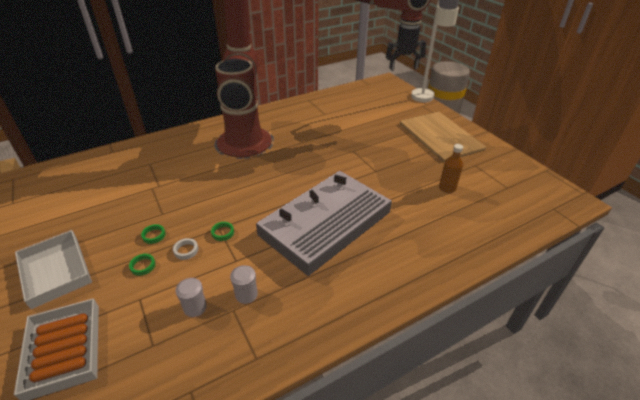

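View pics/b.png

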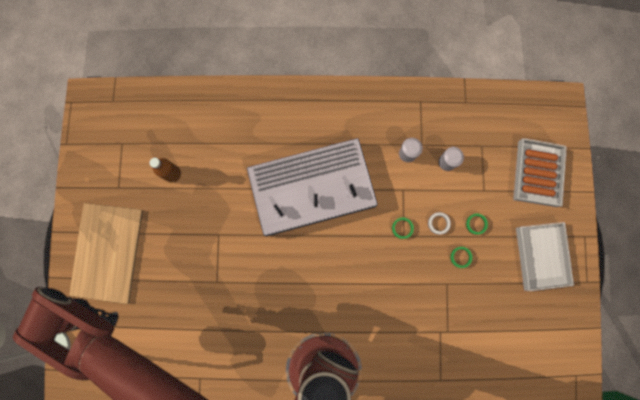

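The grey ring is at top (439,224), scene (186,249). The three green rings, top (403,228), (478,224) and (462,257), are look-alikes. The knobs are at top (279,209), (316,199) and (352,190). Next I'll measure them and take one enlarged crop.

```bash
cat > h.py <<'E'
from plant import status, vision, regions_of, manip
import cv2,numpy as np
def ray(n,uv):
    c=vision.get_calibration(n);K=c["camera_matrix"]
    d=np.atleast_2d((np.asarray(uv,float)-K[:2,2])/[K[0,0],K[1,1]])
    s=d.copy()
    for _ in range(8): s=d/(1+c["k1"]*(s**2).sum(1,keepdims=True))
    D=np.c_[s,np.ones(len(s))]
    return -c["R"].T@c["t"], D@c["R"]
def plane(n,uv,z):
    o,D=ray(n,uv); return o+D*((z-o[2])/D[:,2])[:,None]
def cloud(n,depth,mask):
    v,u=np.nonzero(mask&(depth>0)); o,D=ray(n,np.c_[u,v]); return o+D*depth[v,u][:,None],np.c_[u,v]
E
python3 - <<'E'
from h import *
F={n:vision.grab_frame(n) for n in("scene","top")}
def rect(p): 
    r=cv2.minAreaRect((p[:,:2]*1000).astype(np.float32)); return [np.round(x,1) for x in (r[0],r[1],r[2])]
for n in F:
    for name in("griddle","knob_mid_grip","ring"):
        for r in regions_of(n,name):
            m=r["region"];P,uv=cloud(n,F[n][1],m)
            rgb=F[n][0][m].mean(0).round()
            if r["confidence"]<.3: continue
            print(n,name,round(r["confidence"],2),np.round(r["extent"]),m.sum(),rgb,"mean",P.mean(0).round(4),"z95",np.percentile(P[:,2],[5,50,95]).round(3))
            if name=="griddle":
                q=P[abs(P[:,2]-.06)<.008]; print("  plate z",np.median(q[:,2]),rect(q))
            elif name=="ring":
                u=plane(n,uv,.018);print("  ring rect",rect(u),"centre",((u[:,:2].max(0)+u[:,:2].min(0))/2).round(4))
            else:
                q=P[P[:,2]>.085]
                if len(q)>4:
                    print("  top",len(q),rect(q), q.mean(0).round(4))
p=F["top"][0]
a=cv2.resize(p[130:245,240:390],None,fx=4,fy=4,interpolation=cv2.INTER_CUBIC)[:460,:600]
b=cv2.resize(p[205:275,385:495],None,fx=2,fy=2)
im=np.zeros((600,600,3),np.uint8); im[:460]=a; im[460:600,:220]=b
cv2.imwrite("pics/c.png",im[...,::-1])
E
```

```text
scene griddle 0.93 [324. 223. 132. 107.] 6986 [120. 107. 103.] mean [0.5949 0.0186 0.0553] z95 [0.023 0.06  0.065]
  plate z 0.06016110833604649 [array([563.5,  39.4]), array([221.1, 360. ]), np.float64(15.7)]
scene knob_mid_grip 0.56 [314. 196.   9.  11.] 97 [66. 57. 54.] mean [0.5179 0.0247 0.0891] z95 [0.069 0.091 0.101]
  top 67 [array([515.3,  26.7]), array([41.7, 12.3]), np.float64(3.1)] [0.5181 0.0253 0.0949]
scene ring 0.79 [184. 250.  22.  21.] 382 [139. 121. 104.] mean [ 0.4562 -0.3635  0.01  ] z95 [-0.001  0.011  0.019]
  ring rect [array([ 464.2, -362.8]), array([66.8, 87.5]), np.float64(75.4)] centre [ 0.4635 -0.3626]
scene ring 0.78 [142. 264.  28.  21.] 374 [57. 96. 41.] mean [ 0.4553 -0.4845  0.011 ] z95 [-0.001  0.013  0.019]
  ring rect [array([ 462.4, -482.9]), array([76.6, 74.3]), np.float64(60.7)] centre [ 0.4619 -0.4827]
scene ring 0.76 [152. 233.  27.  23.] 301 [54. 95. 40.] mean [ 0.3524 -0.4284  0.0122] z95 [0.002 0.014 0.019]
  ring rect [array([ 359.3, -427.4]), array([68.2, 84.2]), np.float64(89.5)] centre [ 0.3593 -0.4273]
scene ring 0.75 [222. 230.  25. 
[... 754 characters left out ...]
63.4, 65.7]), np.float64(0.1)] centre [ 0.4508 -0.4785]
top ring 0.62 [403. 226.  25.  24.] 224 [ 88. 126.  67.] mean [ 0.4409 -0.2469  0.014 ] z95 [-0.002  0.016  0.023]
  ring rect [array([ 438.7, -245.1]), array([69.3, 66.1]), np.float64(89.3)] centre [ 0.4387 -0.2451]
top ring 0.51 [439. 223.  23.  22.] 204 [184. 169. 154.] mean [ 0.4539 -0.3585  0.0157] z95 [0.003 0.017 0.023]
  ring rect [array([ 454.9, -357.8]), array([67. , 66.6]), np.float64(88.7)] centre [ 0.455  -0.3578]
top ring 0.49 [462. 259.  22.  20.] 165 [ 77. 126.  65.] mean [ 0.3456 -0.4313  0.016 ] z95 [0.005 0.017 0.022]
  ring rect [array([ 347.1, -428.3]), array([67.5, 62.2]), np.float64(89.9)] centre [ 0.3471 -0.4283]
```

View pics/c.png

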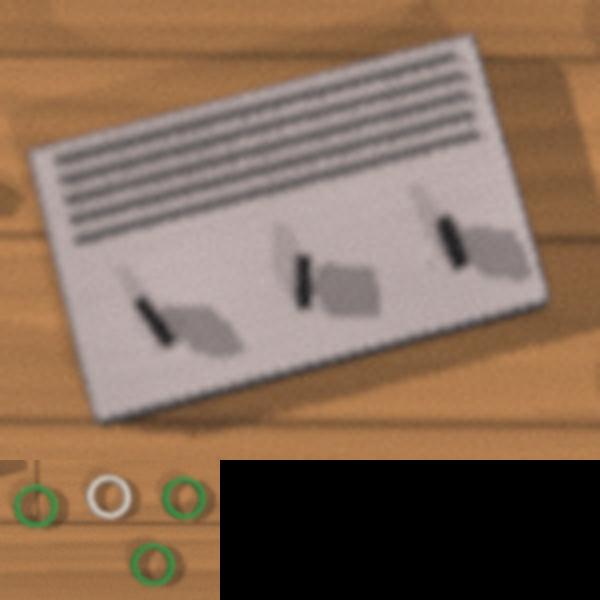

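The enlarged crop confirms it: the grey metal ring at (439,223) is the one meant, and the other three are green. I'll fit the bar angles and positions with a box model in both cameras.

```bash
cat >> h.py <<'E'
from scipy.optimize import minimize
def proj(n,X):
    c=vision.get_calibration(n);p=np.asarray(X)@c["R"].T+c["t"];s=p[:,:2]/p[:,2:]
    s=s*(1+c["k1"]*(s**2).sum(1,keepdims=True));K=c["camera_matrix"];return s*[K[0,0],K[1,1]]+K[:2,2]
def ncc(n,gray,pts_list,holes,c0,w=16):
    S=8;u0,v0=(np.round(c0)-w).astype(int)
    m=np.zeros((2*w*S,2*w*S),np.uint8)
    f=lambda p:np.round((p-[u0,v0]+.5)*S-.5).astype(np.int32)
    for p in pts_list: cv2.fillConvexPoly(m,cv2.convexHull(f(p)),255)
    for p in holes: cv2.fillConvexPoly(m,cv2.convexHull(f(p)),0)
    m=cv2.GaussianBlur(m,(0,0),S*.7)
    m=cv2.resize(m,(2*w,2*w),interpolation=cv2.INTER_AREA).astype(float)
    g=gray[v0:v0+2*w,u0:u0+2*w].astype(float);a=m-m.mean();b=g-g.mean()
    return (a*b).sum()/np.sqrt((a*a).sum()*(b*b).sum()+1e-9)
def bar(x,y,t,zp=.06):
    c,s=np.cos(t),np.sin(t)
    return np.array([[x+a*c-b*s,y+a*s+b*c,zp+h] for a in(-.02,.02) for b in(-.006,.006) for h in(.014,.04)])
def fitbar(G,x,y,t0,rng=25,cams=("top","scene"),verb=0):
    out={}
    for cs in ([(c,) for c in cams]+[cams] if len(cams)>1 else [cams]):
        def f(p):
            return -sum(ncc(n,np.clip(110-G[n].astype(float),0,80),[proj(n,bar(x+p[0]*1e-3,y+p[1]*1e-3,np.radians(p[2])))],[],proj(n,[[x,y,.09]])[0]) for n in cs)/len(cs)
        best=min((minimize(f,[dx,dy,t0+d],method="Nelder-Mead",options=dict(initial_simplex=[[dx,dy,t0+d],[dx+3,dy,t0+d],[dx,dy+3,t0+d],[dx,dy,t0+d+6]],xatol=.05,fatol=1e-5)) for d in(-12,0,12) for dx,dy in((0,0),)),key=lambda r:r.fun)
        out[cs]=(np.round([x*1e3+best.x[0],y*1e3+best.x[1],best.x[2]],1),round(-best.fun,3))
    return out
def gray(): return {n:cv2.cvtColor(vision.grab_frame(n)[0],cv2.COLOR_RGB2GRAY) for n in("top","scene")}
E
python3 - <<'E'
from h import *
G=gray()
for nm,x,y,t in(("L",.483,.138,33),("M",.514,.0275,-4),("R",.545,-.083,16)):
    for k,v in fitbar(G,x,y,t).items(): print(nm,k,v)
a=np.linspace(0,2*np.pi,40)
def cyl(x,y,r): return np.array([[x+r*np.cos(t),y+r*np.sin(t),h] for t in a for h in(0,.018)])
def hole(n,x,y): 
    return [proj(n,np.c_[x+.026*np.cos(a),y+.026*np.sin(a),0*a+.018])]
for cs in(("top",),("scene",),("top","scene")):
    f=lambda p:-sum(ncc(n,G[n],[proj(n,cyl(.455+p[0]*1e-3,-.358+p[1]*1e-3,.034))],hole(n,.455+p[0]*1e-3,-.358+p[1]*1e-3),proj(n,[[.455,-.358,.01]])[0],18) for n in cs)
    r=minimize(f,[0,0],method="Nelder-Mead",options=dict(initial_simplex=[[0,0],[6,0],[0,6]])); print("ring",cs,r.x+[455,-358],r.fun)
E
```

```text
L ('top',) (array([481.9, 137.9,  38.9]), np.float64(0.873))
L ('scene',) (array([483.9, 137.1,  17. ]), np.float64(0.915))
L ('top', 'scene') (array([482.7, 138.2,  36.2]), np.float64(0.884))Traceback (most recent call last):
  File "<stdin>", line 4, in <module>
  File "h.py", line 36, in fitbar
    best=min((minimize(f,[dx,dy,t0+d],method="Nelder-Mead",options=dict(initial_simplex=[[dx,dy,t0+d],[dx+3,dy,t0+d],[dx,dy+3,t0+d],[dx,dy,t0+d+6]],xatol=.05,fatol=1e-5)) for d in(-12,0,12) for dx,dy in((0,0),)),key=lambda r:r.fun)
  File "h.py", line 36, in <genexpr>
    best=min((minimize(f,[dx,dy,t0+d],method="Nelder-Mead",options=dict(initial_simplex=[[dx,dy,t0+d],[dx+3,dy,t0+d],[dx,dy+3,t0+d],[dx,dy,t0+d+6]],xatol=.05,fatol=1e-5)) for d in(-12,0,12) for dx,dy in((0,0),)),key=lambda r:r.fun)
              ~~~~~~~~^^^^^^^^^^^^^^^^^^^^^^^^^^^^^^^^^^^^^^^^^^^^^^^^^^^^^^^^^^^^^^^^^^^^^^^^^^^^^^^^^^^^^^^^^^^^^^^^^^^^^^^^^^^^^^^^^^^^^^^^^^^^^^^^^^^^^^^^^^^^^^^^^^^^
    res = _minimize_neldermead(fun, x0, args, callback, bounds=bounds,
                               **options)
    fxcc = func(
[... 212 characters left out ...]
,[[x,y,.09]])[0]) for n in cs)/len(cs)
            ~~~^^^^^^^^^^^^^^^^^^^^^^^^^^^^^^^^^^^^^^^^^^^^^^^^^^^^^^^^^^^^^^^^^^^^^^^^^^^^^^^^^^^^^^^^^^^^^^^^^^^^^^^^^^^^^^^^^^^^^^^^^^^^^^^^^^^^^^^^^^^
  File "h.py", line 35, in <genexpr>
    return -sum(ncc(n,np.clip(110-G[n].astype(float),0,80),[proj(n,bar(x+p[0]*1e-3,y+p[1]*1e-3,np.radians(p[2])))],[],proj(n,[[x,y,.09]])[0]) for n in cs)/len(cs)
                                                                                                                      ~~~~^^^^^^^^^^^^^^^
  File "h.py", line 16, in proj
    c=vision.get_calibration(n);p=np.asarray(X)@c["R"].T+c["t"];s=p[:,:2]/p[:,2:]
ValueError: time passes only in moves, steps and waits
```

```bash
sed -i 's/vision.get_calibration(n)/CAL[n]/; 2a CAL={n:vision.get_calibration(n) for n in("top","scene")}' h.py
python3 - <<'E'
from h import *
G=gray(); print(status.state()["time"])
for nm,x,y,t in(("L",.483,.138,33),("M",.514,.0275,-4),("R",.545,-.083,16)):
    for k,v in fitbar(G,x,y,t).items(): print(nm,k,v)
    # profile: angle fixed, xy free, per camera
    for n in("top","scene"):
        T=np.arange(t-24,t+25,4);row=[]
        for a in T:
            f=lambda p:-ncc(n,np.clip(110-G[n].astype(float),0,80),[proj(n,bar(x+p[0]*1e-3,y+p[1]*1e-3,np.radians(a)))],[],proj(n,[[x,y,.09]])[0])
            row.append(-minimize(f,[0,0],method="Nelder-Mead",options=dict(initial_simplex=[[0,0],[4,0],[0,4]],xatol=.1,fatol=1e-4)).fun)
        print("  ",n,dict(zip(T.tolist(),np.round(row,3).tolist())))
a=np.linspace(0,2*np.pi,40)
def cyl(x,y,r): return np.array([[x+r*np.cos(t),y+r*np.sin(t),h] for t in a for h in(0,.018)])
def hole(n,x,y): 
    return [proj(n,np.c_[x+.026*np.cos(a),y+.026*np.sin(a),0*a+.018])]
for cs in(("top",),("scene",),("top","scene")):
    f=lambda p:-sum(ncc(n,G[n],[proj(n,cyl(.455+p[0]*1e-3,-.358+p[1]*1e-3,.034))],hole(n,.455+p[0]*1e-3,-.358+p[1]*1e-3),proj(n,[[.455,-.358,.01]])[0],18) for n in cs)
    r=minimize(f,[0,0],method="Nelder-Mead",options=dict(initial_simplex=[[0,0],[6,0],[0,6]])); print("ring",cs,r.x+[455,-358],r.fun)
E
```

```text
0.7
L ('top',) (array([482.6, 138.8,  38.5]), np.float64(0.869))
L ('scene',) (array([484.1, 137. ,  20.3]), np.float64(0.918))
L ('top', 'scene') (array([482.6, 138.7,  35.6]), np.float64(0.884))
   top {9: 0.638, 13: 0.682, 17: 0.728, 21: 0.766, 25: 0.805, 29: 0.834, 33: 0.857, 37: 0.867, 41: 0.862, 45: 0.845, 49: 0.815, 53: 0.777, 57: 0.735}
   scene {9: 0.908, 13: 0.915, 17: 0.917, 21: 0.916, 25: 0.914, 29: 0.912, 33: 0.909, 37: 0.906, 41: 0.905, 45: 0.903, 49: 0.901, 53: 0.9, 57: 0.898}
M ('top',) (array([513.3,  28.1,   4.7]), np.float64(0.863))
M ('scene',) (array([515.3,  26.4,  -9. ]), np.float64(0.928))
M ('top', 'scene') (array([513.2,  28. ,  -2.1]), np.float64(0.879))
   top {-28: 0.629, -24: 0.671, -20: 0.713, -16: 0.753, -12: 0.79, -8: 0.821, -4: 0.844, 0: 0.855, 4: 0.862, 8: 0.85, 12: 0.829, 16: 0.797, 20: 0.76}
   scene {-28: 0.743, -24: 0.807, -20: 0.863, -16: 0.9, -12: 0.922, -8: 0.926, -4: 0.919, 0: 0.905, 4: 0.885, 8: 0.86, 12: 0.835, 16: 0.81, 20: 0.788}
R ('top',) (array([544. , -83.1,  21.6]), np.float64(0.877))
R ('scene',) (array([545.4, -83.9,   9.9]), np.float64(0.926))
R ('top', 'scene') (array([544.5, -83.4,  16.5]), np.float64(0.893))
   top {-8: 0.665, -4: 0.716, 0: 0.763, 4: 0.802, 8: 0.833, 12: 0.858, 16: 0.87, 20: 0.876, 24: 0.874, 28: 0.867, 32: 0.853, 36: 0.833, 40: 0.81}
   scene {-8: 0.816, -4: 0.86, 0: 0.894, 4: 0.914, 8: 0.924, 12: 0.924, 16: 0.919, 20: 0.906, 24: 0.893, 28: 0.876, 32: 0.862, 36: 0.847, 40: 0.831}
ring ('top',) [ 454.33250106 -360.43193732] -0.8285967811238903
ring ('scene',) [ 451.00359552 -359.54181987] -0.594727072638369
ring ('top', 'scene') [ 453.46934324 -359.90540973] -1.396484222017354
```

```bash
python3 - <<'E'
from h import *
for n in("top","scene"):
  p,d=vision.grab_frame(n); g=cv2.cvtColor(p,cv2.COLOR_RGB2GRAY).astype(float)
  for nm,x,y in(("L",.483,.138),("M",.514,.0275),("R",.545,-.083)):
    m=np.zeros(g.shape,bool); c=proj(n,[[x,y,.09]])[0].astype(int); m[c[1]-12:c[1]+13,c[0]-12:c[0]+13]=1
    P,uv=cloud(n,d,m); k=(P[:,2]>.08)&(P[:,2]<.108)&(np.hypot(P[:,0]-x,P[:,1]-y)<.028); q=P[k]
    C=np.cov(q[:,:2].T);w,V=np.linalg.eigh(C);r=cv2.minAreaRect((q[:,:2]*1e3).astype(np.float32))
    a=np.degrees(np.arctan2(V[1,1],V[0,1]));a=(a+90)%180-90
    # 2D moments of darkness mapped to z=.1
    wt=np.clip(100-g[uv[:,1],uv[:,0]],0,60); U=plane(n,uv,.1)[:,:2]; mu=(U*wt[:,None]).sum(0)/wt.sum(); C2=np.cov(U.T,aweights=wt);w2,V2=np.linalg.eigh(C2);a2=(np.degrees(np.arctan2(V2[1,1],V2[0,1]))+90)%180-90
    print(n,nm,len(q),q.mean(0).round(4),"PCA",a.round(1),np.sqrt(w).round(4),"rect",np.round(r[1],1),round(r[2],1),"dark",mu.round(4),a2.round(1))
E
```

```text
top L 56 [0.4824 0.1388 0.0991] PCA 36.6 [0.0035 0.0121] rect [39.8 11.7] 36.3 dark [0.4797 0.1366] 37.0
top M 55 [0.513  0.028  0.0993] PCA 0.2 [0.0034 0.0121] rect [38.6  9. ] 0.5 dark [0.511  0.0282] 2.4
top R 64 [ 0.5439 -0.0815  0.0978] PCA 21.0 [0.0038 0.012 ] rect [39.7 12.2] 21.5 dark [ 0.5415 -0.0822] 22.0
scene L 83 [0.4865 0.1357 0.0931] PCA 33.6 [0.0037 0.0117] rect [40.2 17.2] 37.2 dark [0.4984 0.128 ] -6.9
scene M 75 [0.5181 0.0249 0.0935] PCA 5.6 [0.0036 0.0126] rect [40.4 13.2] 2.2 dark [0.5293 0.0192] -13.7
scene R 96 [ 0.5487 -0.0851  0.0932] PCA 22.6 [0.0036 0.0122] rect [40.8 14.4] 22.8 dark [ 0.5581 -0.0894] 2.7
```

```bash
cat >> h.py <<'E'
def st(): 
    s=status.state();w,a,b,c=s["tool_rot"]
    from scipy.spatial.transform import Rotation as Ro
    return s,Ro.from_quat([a,b,c,w]).as_matrix()
def go(x,y,z,yang):
    s,R=st();d=R.T@(np.array([x,y,z])-s["tool_pos"])*1e3
    cur=np.degrees(np.arctan2(R[1,1],R[0,1]));t=(yang-cur+90)%180-90
    print("t",round(s["time"],2),"tool_pos",s["tool_pos"].round(4),"yang",cur.round(2),"tilt",np.degrees(np.arccos(-R[2,2])).round(2),"F",s["contact_force"].round(2),"M",s["ft_torque"].round(3),"w",round(s["gripper_width"],3),"q",s["joint_pos"].round(2))
    print("ROW",d.round(1),"yaw",(-t).round(2),"or",(-t+180 if t>0 else -t-180).round(1))
E
python3 -c "
from h import *
go(.483,.138,.23,126.5)"
```

```text
t 0.8 tool_pos [0.1947 0.5939 0.2314] yang 71.85 tilt 0.01 F [ 0.94 -0.07 -0.22] M [-0.018  0.02   0.05 ] w 1.0 q [ 1.13  0.05  1.61  0.    1.48 -0.12]
ROW [-416.  -343.4    1.3] yaw -54.65 or 125.3
```

```bash
python3 -m crank '[-42,-34,0,-5,50,-84,-69,0,-11,50,-126,-103,0,-16,50,-168,-138,0,-22,50,-210,-172,0,-28,50,-252,-207,0,-34,50,-294,-241,0,-40,50,-336,-276,0,-46,50,-378,-310,0,-51,50,-416,-343.4,0,-54.6,50]'
python3 -c "
from h import *
go(.483,.138,.074,126.5)"
```

```text
time: 1.8
tool_pos: [0.4633, 0.1698, 0.2317]
tool_rot: [0.001, -0.314, 0.949, -0.0]
contact_force: [0.5, 0.8, 1.5]
gripper_width: 0.501
t 1.8 tool_pos [0.4633 0.1698 0.2317] yang 126.62 tilt 0.07 F [0.46 0.83 1.5 ] M [ 0.01   0.023 -0.025] w 0.501 q [ 0.2  -0.27  1.91  0.    1.5  -2.01]
ROW [  3.3 -37.2 157.7] yaw 0.12 or -179.9
```

```bash
python3 -m crank '[0,0,10,0,50,0,0,20,0,50,0,0,30,0,50,0,0,40,0,50,0,0,50,0,50,0,0,60,0,50,0,0,70,0,50,0,0,80,0,50,0,0,80,0,50,0,0,80,0,50]'
python3 -c "
from h import *
go(.483,.138,.074,126.5)"
```

```text
time: 2.8
tool_pos: [0.4624, 0.1716, 0.1511]
tool_rot: [-0.0, -0.313, 0.95, 0.0]
contact_force: [0.6, 0.1, 0.1]
gripper_width: 0.498
t 2.8 tool_pos [0.4624 0.1716 0.1511] yang 126.45 tilt 0.02 F [0.62 0.11 0.13] M [ 0.019 -0.033 -0.042] w 0.498 q [ 0.2  -0.21  1.99 -0.    1.35 -2.  ]
ROW [  3.3 -39.3  77.1] yaw -0.05 or 179.9
```

```bash
python3 -m crank '[1.5,-20,0,0,50,3.3,-39.3,0,0,50,3.3,-39.3,0,0,50,3.3,-39.3,15,0,50,3.3,-39.3,30,0,50,3.3,-39.3,45,0,50,3.3,-39.3,60,0,50,3.3,-39.3,70,0,50,3.3,-39.3,77,0,50,3.3,-39.3,77,0,50]'
python3 - <<'E'
from h import *
go(.483,.138,.074,126.5)
a=vision.grab_frame("scene")[0][140:240,250:390]; b=vision.grab_frame("top")[0][150:240,240:390]
im=np.zeros((600,640,3),np.uint8); im[:300,:420]=cv2.resize(a,None,fx=3,fy=3); im[300:570,:450]=cv2.resize(b,None,fx=3,fy=3)
cv2.imwrite("pics/d.png",im[...,::-1])
E
```

```text
time: 3.8
tool_pos: [0.4822, 0.138, 0.0728]
tool_rot: [-0.001, -0.313, 0.95, 0.0]
contact_force: [0.0, -0.7, 0.4]
gripper_width: 0.498
t 3.8 tool_pos [0.4822 0.138  0.0728] yang 126.46 tilt 0.14 F [ 0.03 -0.67  0.39] M [-0.023  0.003  0.047] w 0.498 q [ 0.13 -0.09  2.03 -0.    1.2  -2.08]
ROW [-0.6 -0.5 -1.2] yaw -0.04 or 180.0
```

View pics/d.png

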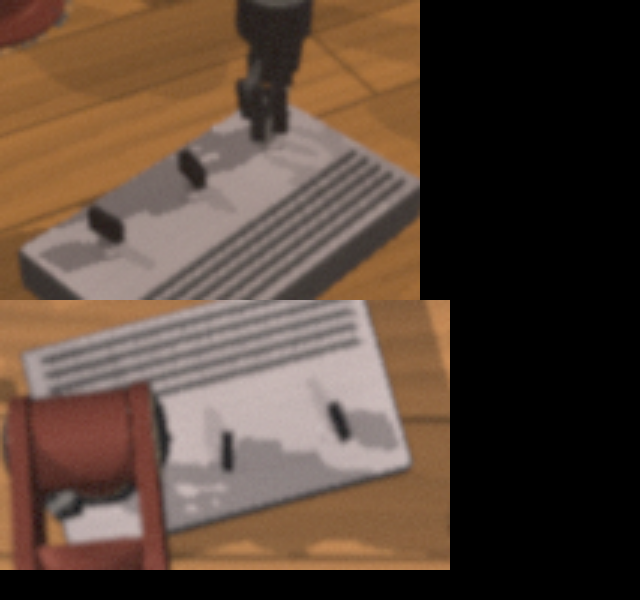

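The fingers stand around the left knob, at scene crop (268,125). Now I'll close on it and hold, watching force and torque.

```bash
python3 -m crank '[0,0,0,0,30,0,0,0,0,15,0,0,0,0,5,0,0,0,0,0,0,0,0,0,0,0,0,0,0,0,0,0,0,0,0,0,0,0,0,0,0,0,0,0,0,0,0,0,0,0]'
python3 - <<'E'
from h import *
for _ in range(3): go(.483,.138,.074,126.5); vision.grab_frame("top")
E
```

```text
time: 4.9
tool_pos: [0.4831, 0.139, 0.0754]
tool_rot: [0.0, -0.313, 0.95, 0.001]
contact_force: [-3.6, 3.7, 5.2]
gripper_width: 0.125
t 4.9 tool_pos [0.4831 0.139  0.0754] yang 126.44 tilt 0.12 F [-3.59  3.72  5.19] M [ 0.651  0.599 -0.024] w 0.125 q [ 0.13 -0.09  2.03  0.    1.2  -2.08]
ROW [ 0.7 -0.7  1.4] yaw -0.06 or 179.9
t 4.95 tool_pos [0.4831 0.139  0.0754] yang 126.44 tilt 0.12 F [-3.33  3.93  4.96] M [ 0.562  0.643 -0.043] w 0.128 q [ 0.13 -0.09  2.03  0.    1.2  -2.08]
ROW [ 0.7 -0.7  1.4] yaw -0.06 or 179.9
t 5.0 tool_pos [0.4831 0.139  0.0754] yang 126.44 tilt 0.12 F [-3.77  2.96  4.95] M [ 0.62   0.643 -0.006] w 0.126 q [ 0.13 -0.09  2.03  0.    1.2  -2.08]
ROW [ 0.7 -0.8  1.4] yaw -0.06 or 179.9
```

```bash
python3 -m crank '[0,0,0,-0.5,0,0,0,0,-1,0,0,0,0,-1.5,0,0,0,0,-2,0,0,0,0,-2.5,0,0,0,0,-3,0,0,0,0,-3.5,0,0,0,0,-4,0,0,0,0,-4,0,0,0,0,-4,0]'
python3 - <<'E'
from h import *
go(.483,.138,.074,126.5)
E
```

```text
time: 6.05
tool_pos: [0.4831, 0.139, 0.0754]
tool_rot: [0.0, -0.345, 0.939, 0.001]
contact_force: [-4.3, 3.0, 5.2]
gripper_width: 0.131
t 6.05 tool_pos [0.4831 0.139  0.0754] yang 130.34 tilt 0.14 F [-4.27  3.02  5.15] M [ 0.586  0.668 -0.553] w 0.131 q [ 0.13 -0.09  2.03  0.    1.2  -2.15]
ROW [ 0.7 -0.7  1.4] yaw 3.84 or -176.2
```

Torque is already 0.55 N m at 4°, so the left knob is tight. I'll turn on carefully until it slips.

```bash
python3 -m crank '[0,0,0,-0.5,0,0,0,0,-1,0,0,0,0,-1.5,0,0,0,0,-2,0,0,0,0,-2.5,0,0,0,0,-3,0,0,0,0,-3,0,0,0,0,-3,0,0,0,0,-3,0,0,0,0,-3,0]'
python3 - <<'E'
from h import *
go(.483,.138,.074,126.5)
E
```

```text
time: 7.05
tool_pos: [0.4831, 0.139, 0.0754]
tool_rot: [0.0, -0.369, 0.929, 0.001]
contact_force: [-3.5, 3.0, 5.5]
gripper_width: 0.126
t 7.05 tool_pos [0.4831 0.139  0.0754] yang 133.34 tilt 0.15 F [-3.5   3.03  5.45] M [ 0.579  0.628 -0.592] w 0.126 q [ 0.13 -0.09  2.03  0.    1.2  -2.2 ]
ROW [ 0.8 -0.7  1.4] yaw 6.84 or -173.2
```

```bash
python3 -m crank '[0,0,0,-0.6,0,0,0,0,-1.2,0,0,0,0,-1.8,0,0,0,0,-2.4,0,0,0,0,-2.4,0,0,0,0,-2.4,30,0,0,0,-2.4,50,0,0,0,-2.4,50,0,0,0,-2.4,50,0,0,-20,-2.4,50]'
python3 -m crank '[0,0,-15,0,50,0,0,-35,0,50,0,0,-50,0,50,0,0,-50,0,50,0,0,-50,0,50,0,0,-50,0,50,0,0,-50,0,50,0,0,-50,0,50,0,0,-50,0,50,0,0,-50,0,50]'
python3 - <<'E'
from h import *
go(.5135,.0278,.14,91.5)
E
```

```text
time: 8.05
tool_pos: [0.4806, 0.1376, 0.0913]
tool_rot: [-0.003, -0.389, 0.921, 0.001]
contact_force: [-0.7, 0.3, -0.7]
gripper_width: 0.499
time: 9.05
tool_pos: [0.483, 0.138, 0.144]
tool_rot: [-0.0, -0.39, 0.921, 0.0]
contact_force: [0.2, -0.4, -0.6]
gripper_width: 0.5
t 9.05 tool_pos [0.483 0.138 0.144] yang 135.85 tilt 0.03 F [ 0.25 -0.44 -0.6 ] M [ 0.037 -0.019  0.048] w 0.5 q [ 0.13 -0.17  1.98  0.    1.34 -2.24]
ROW [ 57.9 -98.7   4. ] yaw 44.35 or -135.7
```

```bash
python3 -m crank '[7,-12,0,6,50,14,-25,0,12,50,21,-37,0,18,50,29,-50,0,24,50,36,-62,0,30,50,43,-74,0,36,50,50,-87,0,42,50,57.9,-98.7,4,44.3,50,57.9,-98.7,10,44.3,50,57.9,-98.7,20,44.3,50]'
python3 - <<'E'
from h import *
go(.5135,.0278,.074,91.5)
E
```

```text
time: 10.05
tool_pos: [0.5139, 0.0277, 0.124]
tool_rot: [0.0, -0.014, 1.0, 0.0]
contact_force: [-0.4, 0.3, 1.0]
gripper_width: 0.501
t 10.05 tool_pos [0.5139 0.0277 0.124 ] yang 91.59 tilt 0.05 F [-0.38  0.27  1.03] M [ 0.038 -0.029  0.033] w 0.501 q [-0.09 -0.12  1.97  0.    1.3  -1.69]
ROW [ 0.4  0.1 50. ] yaw 0.09 or -179.9
```

```bash
python3 -m crank '[0,0,15,0,50,0,0,30,0,50,0,0,45,0,50,0,0,50,0,50,0,0,50,0,30,0,0,50,0,10,0,0,50,0,0,0,0,50,0,0,0,0,50,0,0,0,0,50,0,0]'
python3 - <<'E'
from h import *
go(.5135,.0278,.074,91.5)
E
python3 -m crank '[0,0,0,-0.5,0,0,0,0,-1,0,0,0,0,-1.5,0,0,0,0,-2,0,0,0,0,-2.5,0,0,0,0,-3,0,0,0,0,-3.5,0,0,0,0,-4,0,0,0,0,-4,0,0,0,0,-4,0]'
python3 - <<'E'
from h import *
go(.5135,.0278,.074,91.5)
E
```

```text
time: 11.05
tool_pos: [0.5138, 0.028, 0.0747]
tool_rot: [0.0, -0.013, 1.0, 0.0]
contact_force: [-0.8, 2.2, -0.4]
gripper_width: 0.123
t 11.05 tool_pos [0.5138 0.028  0.0747] yang 91.54 tilt 0.05 F [-0.83  2.22 -0.39] M [ 0.569  0.073 -0.003] w 0.123 q [-0.09 -0.06  2.    0.    1.2  -1.69]
ROW [ 0.3 -0.2  0.7] yaw 0.04 or -180.0
time: 12.05
tool_pos: [0.5138, 0.028, 0.0746]
tool_rot: [0.0, -0.048, 0.999, 0.0]
contact_force: [-1.5, 5.5, 2.5]
gripper_width: 0.128
t 12.05 tool_pos [0.5138 0.028  0.0746] yang 95.5 tilt 0.06 F [-1.48  5.5   2.51] M [ 0.848  0.18  -0.455] w 0.128 q [-0.09 -0.06  2.    0.    1.2  -1.76]
ROW [ 0.3 -0.2  0.6] yaw 4.0 or -176.0
```

The middle knob is tight too, at 0.46 N m and rising. I'll continue to slip.

```bash
python3 -m crank '[0,0,0,-0.5,0,0,0,0,-1,0,0,0,0,-1.5,0,0,0,0,-2,0,0,0,0,-2.5,0,0,0,0,-3,0,0,0,0,-3,0,0,0,0,-3,0,0,0,0,-3,0,0,0,0,-3,0]'
python3 - <<'E'
from h import *
go(.5135,.0278,.074,91.5)
E
```

```text
time: 13.05
tool_pos: [0.5139, 0.028, 0.0747]
tool_rot: [0.0, -0.074, 0.997, 0.0]
contact_force: [-0.3, 5.5, 1.5]
gripper_width: 0.128
t 13.05 tool_pos [0.5139 0.028  0.0747] yang 98.48 tilt 0.06 F [-0.32  5.49  1.48] M [ 0.869  0.185 -0.532] w 0.128 q [-0.09 -0.06  2.    0.    1.2  -1.81]
ROW [ 0.4 -0.2  0.7] yaw 6.98 or -173.0
```

```bash
python3 -m crank '[0,0,0,-0.6,0,0,0,0,-1.2,0,0,0,0,-1.8,0,0,0,0,-2.4,0,0,0,0,-2.4,0,0,0,0,-2.4,30,0,0,0,-2.4,50,0,0,0,-2.4,50,0,0,-20,-2.4,50,0,0,-45,-2.4,50]'
python3 - <<'E'
from h import *
go(.5445,-.083,.124,111.5)
E
```

```text
time: 14.05
tool_pos: [0.5123, 0.0274, 0.1181]
tool_rot: [-0.002, -0.095, 0.995, -0.0]
contact_force: [0.7, -0.2, 0.5]
gripper_width: 0.501
t 14.05 tool_pos [0.5123 0.0274 0.1181] yang 100.96 tilt 0.21 F [ 0.72 -0.19  0.54] M [-0.012 -0.043  0.039] w 0.501 q [-0.09 -0.12  1.97 -0.    1.29 -1.85]
ROW [ -10.6 -114.5   -5.9] yaw -10.54 or 169.5
```

```bash
python3 -m crank '[0,0,-12,0,50,-2,-20,-12,-2,50,-4,-40,-12,-5,50,-6,-60,-12,-8,50,-8,-80,-12,-10.5,50,-9.5,-100,-12,-10.5,50,-10.6,-114.5,-12,-10.5,50,-10.6,-114.5,-6,-10.5,50,-10.6,-114.5,-6,-10.5,50,-10.6,-114.5,-6,-10.5,50]'
python3 - <<'E'
from h import *
go(.5445,-.083,.074,111.5)
E
```

```text
time: 15.05
tool_pos: [0.5452, -0.0819, 0.1246]
tool_rot: [-0.001, -0.186, 0.982, 0.0]
contact_force: [0.2, 0.9, 0.0]
gripper_width: 0.501
t 15.05 tool_pos [ 0.5452 -0.0819  0.1246] yang 111.48 tilt 0.09 F [0.24 0.94 0.02] M [-0.001  0.041  0.024] w 0.501 q [-0.28 -0.03  1.88  0.    1.29 -2.23]
ROW [ 1.  -0.9 50.6] yaw -0.02 or 180.0
```

```bash
python3 -m crank '[1,-0.9,15,0,50,1,-0.9,30,0,50,1,-0.9,45,0,50,1,-0.9,50,0,50,1,-0.9,50,0,30,1,-0.9,50,0,10,1,-0.9,50,0,0,1,-0.9,50,0,0,1,-0.9,50,0,0,1,-0.9,50,0,0]'
python3 - <<'E'
from h import *
go(.5445,-.083,.074,111.5)
E
python3 -m crank '[0,0,0,-0.5,0,0,0,0,-1,0,0,0,0,-1.5,0,0,0,0,-2,0,0,0,0,-2.5,0,0,0,0,-3,0,0,0,0,-3.5,0,0,0,0,-4,0,0,0,0,-5,0,0,0,0,-5,0]'
python3 - <<'E'
from h import *
go(.5445,-.083,.074,111.5)
E
```

```text
time: 16.05
tool_pos: [0.5447, -0.0828, 0.0755]
tool_rot: [-0.0, -0.186, 0.983, 0.001]
contact_force: [-2.6, 4.7, -0.2]
gripper_width: 0.127
t 16.05 tool_pos [ 0.5447 -0.0828  0.0755] yang 111.45 tilt 0.14 F [-2.57  4.71 -0.19] M [ 0.617  0.345 -0.091] w 0.127 q [-0.29  0.03  1.91  0.    1.2  -2.23]
ROW [ 0.3 -0.1  1.5] yaw -0.05 or 179.9
time: 17.05
tool_pos: [0.5447, -0.0828, 0.0755]
tool_rot: [-0.0, -0.229, 0.973, 0.001]
contact_force: [-2.9, 4.7, 0.1]
gripper_width: 0.128
t 17.05 tool_pos [ 0.5447 -0.0828  0.0755] yang 116.46 tilt 0.14 F [-2.89  4.69  0.09] M [ 0.638  0.411 -0.008] w 0.128 q [-0.29  0.03  1.91  0.    1.2  -2.32]
ROW [ 0.3 -0.1  1.5] yaw 4.96 or -175.0
```

The right knob shows no torque after 5°, so it is the loose one. I'll turn it on to about 44° in total.

```bash
python3 -m crank '[0,0,0,-4,0,0,0,0,-8,0,0,0,0,-12,0,0,0,0,-16,0,0,0,0,-20,0,0,0,0,-24,0,0,0,0,-28,0,0,0,0,-32,0,0,0,0,-36,0,0,0,0,-39,0]'
python3 -m crank '[0,0,0,0,0,0,0,0,0,0,0,0,0,0,30,0,0,0,0,60,0,0,0,0,60,0,0,-20,0,60,0,0,-45,0,60,0,0,-80,0,60,0,0,-100,0,60,0,0,-100,0,60]'
python3 - <<'E'
from h import *
go(.4545,-.360,.15,161)
E
```

```text
time: 18.05
tool_pos: [0.5447, -0.0827, 0.0755]
tool_rot: [0.0, -0.542, 0.841, 0.001]
contact_force: [-2.8, 4.5, 0.0]
gripper_width: 0.126
time: 19.05
tool_pos: [0.5477, -0.0848, 0.1799]
tool_rot: [0.003, -0.541, 0.841, -0.003]
contact_force: [-0.0, -0.6, -0.0]
gripper_width: 0.604
t 19.05 tool_pos [ 0.5477 -0.0848  0.1799] yang 155.44 tilt 0.48 F [-0.03 -0.58 -0.03] M [-0.034  0.006 -0.033] w 0.604 q [-0.29 -0.08  1.84 -0.    1.38 -3.  ]
ROW [289.1 -29.4  29.8] yaw -5.56 or 174.4
```

```bash
python3 -m crank '[29,-3,0,5,100,58,-6,0,10,100,87,-9,0,15,100,116,-12,0,20,100,145,-15,0,25,100,174,-18,0,30,100,203,-21,0,35,100,232,-24,0,40,100,261,-27,0,44,100,289,-29.4,0,44,100]'
python3 - <<'E'
from h import *
go(.4542,-.3595,.06,111)
G=gray()
s,R=st()
E
```

```text
time: 20.05
tool_pos: [0.4507, -0.3598, 0.1736]
tool_rot: [-0.001, -0.185, 0.983, 0.001]
contact_force: [0.8, 0.5, 0.3]
gripper_width: 1.0
t 20.05 tool_pos [ 0.4507 -0.3598  0.1736] yang 111.36 tilt 0.11 F [0.78 0.52 0.34] M [0.003 0.048 0.014] w 1.0 q [-0.8  -0.02  1.78 -0.    1.38 -2.75]
ROW [ -3.4  -1.2 113.6] yaw 0.36 or -179.6
```

```bash
python3 -m crank '[-3.4,-1.2,15,0,100,-3.4,-1.2,35,0,100,-3.4,-1.2,60,0,100,-3.4,-1.2,85,0,100,-3.4,-1.2,105,0,100,-3.4,-1.2,125,0,100,-3.4,-1.2,145,0,100,-3.4,-1.2,150,0,100,-3.4,-1.2,150,0,100,-3.4,-1.2,150,0,100]'
python3 - <<'E'
from h import *
go(.4542,-.3595,-.004,111)
a=vision.grab_frame("scene")[0][200:300,120:260]; b=vision.grab_frame("top")[0][180:270,370:510]
im=np.zeros((580,560,3),np.uint8); im[:300,:420]=cv2.resize(a,None,fx=3,fy=3); im[300:570,:420]=cv2.resize(b,None,fx=3,fy=3)
cv2.imwrite("pics/e.png",im[...,::-1])
E
```

```text
time: 21.15
tool_pos: [0.456, -0.3586, 0.0257]
tool_rot: [0.0, -0.186, 0.982, -0.0]
contact_force: [0.9, -0.4, 0.8]
gripper_width: 0.996
t 21.15 tool_pos [ 0.456  -0.3586  0.0257] yang 111.49 tilt 0.04 F [ 0.88 -0.4   0.8 ] M [ 0.053 -0.035  0.018] w 0.996 q [-0.79  0.16  1.86  0.    1.12 -2.74]
ROW [ 2.  -0.2 29.7] yaw 0.49 or -179.5
```

View pics/e.png

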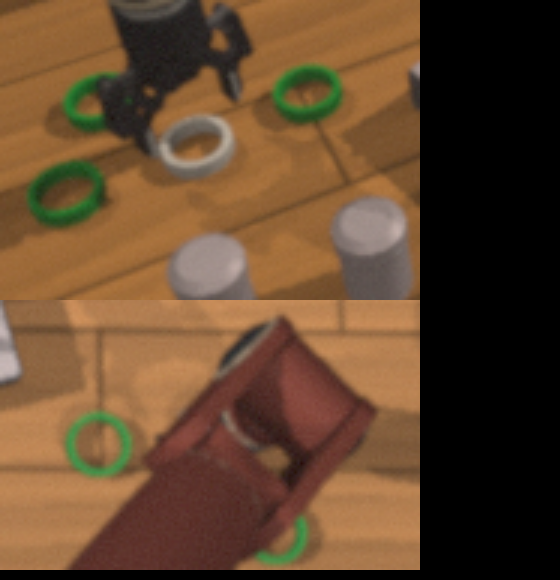

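```bash
python3 -m crank '[1,0,7,0,100,2,0,14,0,100,2,0,18,0,100,2,0,21,0,100,2,0,24,0,100,2,0,26,0,100,2,0,28,0,100,2,0,29,0,100,2,0,29,0,100,2,0,29,0,100]'
python3 - <<'E'
from h import *
go(.4542,-.3595,-.004,111)
E
```

```text
time: 22.25
tool_pos: [0.4537, -0.3596, -0.0036]
tool_rot: [0.0, -0.186, 0.983, -0.0]
contact_force: [0.7, 0.5, 0.5]
gripper_width: 0.998
t 22.25 tool_pos [ 0.4537 -0.3596 -0.0036] yang 111.45 tilt 0.01 F [0.73 0.49 0.45] M [0.026 0.034 0.066] w 0.998 q [-0.8   0.21  1.87  0.    1.06 -2.74]
ROW [-0.5 -0.1  0.4] yaw 0.45 or -179.5
```

Free of contact. Now I'll close on the ring.

```bash
python3 -m crank '[0,0,0,0,92,0,0,0,0,86,0,0,0,0,80,0,0,0,0,74,0,0,0,0,68,0,0,0,0,60,0,0,0,0,50,0,0,0,0,50,0,0,0,0,50,0,0,0,0,50]'
python3 - <<'E'
from h import *
go(.4542,-.3595,-.004,111)
E
```

```text
time: 23.25
tool_pos: [0.4542, -0.3603, -0.0023]
tool_rot: [0.0, -0.186, 0.983, -0.001]
contact_force: [-0.4, 0.5, 5.4]
gripper_width: 0.765
t 23.25 tool_pos [ 0.4542 -0.3603 -0.0023] yang 111.45 tilt 0.1 F [-0.37  0.54  5.43] M [0.01  0.162 0.001] w 0.765 q [-0.8   0.2   1.87 -0.    1.07 -2.74]
ROW [-0.3  0.7  1.7] yaw 0.45 or -179.5
```

The tips brush the table with 5 N. I'll regrip 3 mm higher so the ring, not the fingers, meets the plate.

```bash
python3 -m crank '[0,0,0,0,85,0,0,0,0,90,0,0,-1.5,0,90,0,0,-3,0,90,0,0,-3,0,80,0,0,-3,0,70,0,0,-3,0,55,0,0,-3,0,55,0,0,-3,0,55,0,0,-3,0,55]'
python3 - <<'E'
from h import *
go(.4542,-.3595,-.004,111)
E
python3 -m crank '[0,0,-5,0,55,0,0,-15,0,55,0,0,-30,0,55,0,0,-50,0,55,0,0,-80,0,55,0,0,-110,0,55,0,0,-140,0,55,0,0,-150,0,55,0,0,-150,0,55,0,0,-150,0,55]'
python3 - <<'E'
from h import *
go(.5447,-.0828,.145,111)
a=vision.grab_frame("scene")[0][140:280,120:330]
cv2.imwrite("pics/f.png",cv2.resize(a,None,fx=3,fy=3)[...,::-1])
E
```

```text
time: 24.25
tool_pos: [0.4542, -0.3602, 0.0007]
tool_rot: [0.0, -0.186, 0.983, -0.001]
contact_force: [-2.0, -0.2, 4.8]
gripper_width: 0.767
t 24.25 tool_pos [ 0.4542 -0.3602  0.0007] yang 111.46 tilt 0.08 F [-1.98 -0.22  4.79] M [0.179 0.216 0.02 ] w 0.767 q [-0.8   0.2   1.87 -0.    1.07 -2.74]
ROW [-0.3  0.7  4.7] yaw 0.46 or -179.5
time: 25.25
tool_pos: [0.453, -0.359, 0.1481]
tool_rot: [-0.0, -0.186, 0.983, 0.001]
contact_force: [0.1, 0.8, -1.9]
gripper_width: 0.762
t 25.25 tool_pos [ 0.453  -0.359   0.1481] yang 111.45 tilt 0.1 F [ 0.11  0.77 -1.86] M [-0.013  0.007  0.047] w 0.762 q [-0.8   0.01  1.8   0.    1.33 -2.74]
ROW [-186.3  223.5    3.4] yaw 0.45 or -179.6
```

View pics/f.png

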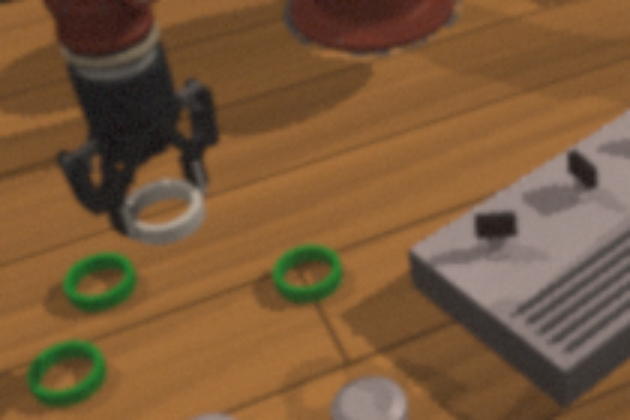

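The grey ring is held level, and the right knob's bar, at crop (495,224), now stands turned. I'll carry the ring over the right knob.

```bash
python3 -m crank '[-15,18,0,0,55,-35,42,0,0,55,-60,72,0,0,55,-85,102,0,0,55,-110,132,0,0,55,-135,162,0,0,55,-158,190,0,0,55,-175,210,0,0,55,-186,223.5,0,0,55,-186,223.5,0,0,55]'
python3 - <<'E'
from h import *
go(.5447,-.0828,.115,111)
E
```

```text
time: 26.3
tool_pos: [0.5441, -0.0813, 0.1469]
tool_rot: [-0.002, -0.188, 0.982, 0.001]
contact_force: [-0.6, -0.8, -1.4]
gripper_width: 0.761
t 26.3 tool_pos [ 0.5441 -0.0813  0.1469] yang 111.62 tilt 0.24 F [-0.6  -0.81 -1.42] M [-0.032  0.004  0.004] w 0.761 q [-0.28 -0.06  1.87  0.    1.34 -2.23]
ROW [-0.1 -1.7 31.9] yaw 0.62 or -179.4
```

```bash
python3 -m crank '[0,-1,0,0,55,0,-1.5,5,0,55,0,-1.5,15,0,55,0,-1.5,25,0,55,0,-1.5,32,0,55,0,-1.5,36,0,55,0,-1.5,36,0,55,0,-1.5,36,0,55,0,-1.5,36,0,55,0,-1.5,36,0,55]'
python3 - <<'E'
from h import *
go(.5447,-.0828,.0612,111)
F={}
p,d=vision.grab_frame("scene"); s,R=st()
c=s["tool_pos"]; z=c[2]-.0007
# overlay expected ring (from TCP) for comparison
S=5;u0,v0=255,160
im=cv2.resize(p[v0:v0+100,u0:u0+110],None,fx=S,fy=S,interpolation=cv2.INTER_CUBIC)[...,::-1].copy()
a=np.linspace(0,2*np.pi,60)
for (x,y,r,h,col) in((c[0],c[1],.034,z+.018,(0,0,255)),(c[0],c[1],.026,z+.018,(0,255,255))):
    q=proj("scene",np.c_[x+r*np.cos(a),y+r*np.sin(a),0*a+h]); cv2.polylines(im,[np.round((q-[u0,v0]+.5)*S).astype(np.int32)],True,col,1)
cv2.imwrite("pics/g.png",im)
E
```

```text
time: 27.3
tool_pos: [0.5459, -0.085, 0.1139]
tool_rot: [0.0, -0.186, 0.983, -0.0]
contact_force: [0.1, -0.1, -1.3]
gripper_width: 0.762
t 27.3 tool_pos [ 0.5459 -0.085   0.1139] yang 111.45 tilt 0.06 F [ 0.07 -0.09 -1.26] M [ 0.072 -0.025  0.024] w 0.762 q [-0.29 -0.02  1.89 -0.    1.27 -2.23]
ROW [ 0.4  2.5 52.7] yaw 0.45 or -179.5
```

View pics/g.png

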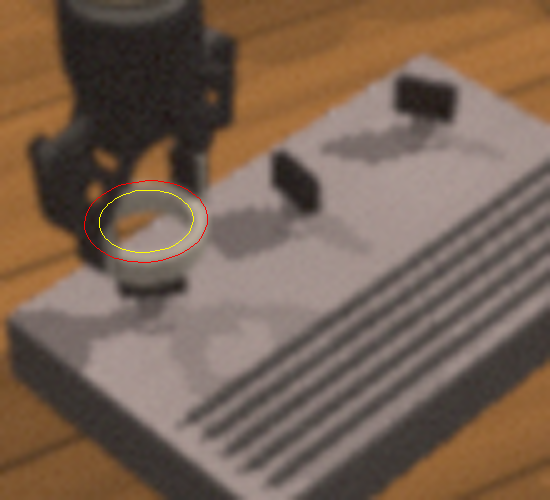

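The ring matches its predicted outline. It sits about 2.5 mm toward -y of the bar, which agrees with the reading, so I'll correct that while lowering past the bar.

```bash
python3 -m crank '[0.4,2.4,0,0,55,0.4,2.4,0,0,55,0.4,2.4,5,0,55,0.4,2.4,10,0,55,0.4,2.4,15,0,55,0.4,2.4,20,0,55,0.4,2.4,25,0,55,0.4,2.4,30,0,55,0.4,2.4,30,0,55,0.4,2.4,30,0,55]'
python3 - <<'E'
from h import *
for _ in range(3): go(.5447,-.0828,.0612,111); vision.grab_frame("top")
E
```

```text
time: 28.35
tool_pos: [0.5442, -0.0828, 0.0831]
tool_rot: [-0.0, -0.186, 0.983, 0.0]
contact_force: [-0.4, -1.6, -1.5]
gripper_width: 0.763
t 28.35 tool_pos [ 0.5442 -0.0828  0.0831] yang 111.45 tilt 0.02 F [-0.39 -1.59 -1.48] M [-0.013 -0.02  -0.016] w 0.763 q [-0.29  0.02  1.91 -0.    1.22 -2.23]
ROW [-0.5 -0.2 21.9] yaw 0.45 or -179.6
t 28.4 tool_pos [ 0.5444 -0.0828  0.0834] yang 111.45 tilt 0.02 F [ 0.97  0.51 -1.56] M [-0.033 -0.02  -0.014] w 0.765 q [-0.29  0.02  1.91 -0.    1.22 -2.23]
ROW [-0.3 -0.1 22.2] yaw 0.45 or -179.5
t 28.45 tool_pos [ 0.5445 -0.0829  0.0836] yang 111.45 tilt 0.03 F [ 0.59 -0.24 -1.08] M [ 0.011 -0.048  0.011] w 0.761 q [-0.29  0.02  1.91 -0.    1.22 -2.23]
ROW [-0.2  0.  22.4] yaw 0.45 or -179.5
```

The ring is past the bar top with no contact. I'll lower it gently to the plate.

```bash
python3 -m crank '[0,0,4,0,55,0,0,8,0,55,0,0,12,0,55,0,0,15,0,55,0,0,17,0,55,0,0,18.5,0,55,0,0,19.5,0,55,0,0,20,0,55,0,0,20,0,55,0,0,20,0,55]'
python3 - <<'E'
from h import *
go(.5447,-.0828,.0612,111)
E
```

```text
time: 29.5
tool_pos: [0.5444, -0.0828, 0.0635]
tool_rot: [0.0, -0.186, 0.983, -0.0]
contact_force: [0.6, 0.0, -0.8]
gripper_width: 0.763
t 29.5 tool_pos [ 0.5444 -0.0828  0.0635] yang 111.45 tilt 0.01 F [ 0.6   0.03 -0.83] M [-0.045  0.017 -0.008] w 0.763 q [-0.29  0.04  1.92 -0.    1.18 -2.23]
ROW [-0.3 -0.1  2.3] yaw 0.45 or -179.6
```

```bash
python3 -m crank '[0,0,0.4,0,55,0,0,0.8,0,55,0,0,1.2,0,55,0,0,1.5,0,55,0,0,1.8,0,55,0,0,2,0,55,0,0,2,0,55,0,0,2,0,55,0,0,2,0,55,0,0,2,0,55]'
python3 - <<'E'
from h import *
go(.5447,-.0828,.0612,111)
E
```

```text
time: 30.5
tool_pos: [0.5443, -0.0828, 0.0613]
tool_rot: [0.0, -0.186, 0.983, -0.0]
contact_force: [0.2, 0.1, -1.7]
gripper_width: 0.762
t 30.5 tool_pos [ 0.5443 -0.0828  0.0613] yang 111.45 tilt 0.0 F [ 0.17  0.07 -1.66] M [-0.063 -0.031 -0.006] w 0.762 q [-0.29  0.05  1.92 -0.    1.18 -2.23]
ROW [-0.4 -0.1  0.1] yaw 0.45 or -179.6
```

```bash
python3 -m crank '[0,0,0.2,0,55,0,0,0.4,0,55,0,0,0.6,0,55,0,0,0.8,0,55,0,0,1,0,55,0,0,1.2,0,55,0,0,1.4,0,55,0,0,1.4,0,55,0,0,1.4,0,55,0,0,1.4,0,55]'
python3 - <<'E'
from h import *
go(.5447,-.0828,.0612,111)
E
```

```text
time: 31.5
tool_pos: [0.5443, -0.0828, 0.0607]
tool_rot: [-0.0, -0.186, 0.983, -0.0]
contact_force: [-4.4, 1.9, 5.1]
gripper_width: 0.764
t 31.5 tool_pos [ 0.5443 -0.0828  0.0607] yang 111.45 tilt 0.02 F [-4.39  1.94  5.14] M [0.066 0.594 0.028] w 0.764 q [-0.29  0.05  1.92 -0.    1.17 -2.23]
ROW [-0.4 -0.1 -0.5] yaw 0.45 or -179.5
```

Contact at 5 N. I'll open and rise.

```bash
python3 -m crank '[0,0,-0.4,0,55,0,0,-0.5,0,80,0,0,-0.5,0,85,0,0,-0.5,0,92,0,0,-0.5,0,100,0,0,-0.5,0,100,0,0,-1,0,100,0,0,-6,0,100,0,0,-16,0,100,0,0,-30,0,100]'
python3 -m crank '[0,0,-20,0,100,0,0,-50,0,100,0,0,-90,0,100,0,0,-120,0,100,30,0,-120,0,100,70,20,-120,0,100,110,40,-120,0,100,150,60,-120,0,100,190,80,-120,0,100,200,90,-120,0,100]'
python3 - <<'E'
from h import *
go(.5447,-.0828,.0612,111)
p=vision.grab_frame("top")
q=vision.grab_frame("scene")
for n,(im,d) in(("top",p),("scene",q)):
    for r in regions_of(n,"ring")[:6]:
        P,uv=cloud(n,d,r["region"]);
        if P[:,2].mean()>.04: print(n,r["confidence"],P.mean(0).round(4),np.percentile(P[:,2],[5,50,95]).round(3))
a=cv2.resize(p[0][130:245,240:390],None,fx=3.6,fy=3.6,interpolation=cv2.INTER_CUBIC)[:400]
b=cv2.resize(q[0][165:275,250:400],None,fx=3.6,fy=3.6,interpolation=cv2.INTER_CUBIC)[:396]
im=np.hstack([a[:396],b])[:, :1080]; im=cv2.resize(im,(800,int(396*800/im.shape[1])))
cv2.imwrite("pics/i.png",im[...,::-1])
E
```

```text
time: 32.5
tool_pos: [0.5439, -0.0827, 0.0904]
tool_rot: [-0.0, -0.186, 0.983, 0.0]
contact_force: [-0.3, -0.3, -0.2]
gripper_width: 0.996
time: 33.5
tool_pos: [0.323, -0.072, 0.2109]
tool_rot: [0.001, -0.185, 0.983, -0.001]
contact_force: [1.3, 1.2, 0.2]
gripper_width: 0.997
t 33.5 tool_pos [ 0.323  -0.072   0.2109] yang 111.37 tilt 0.2 F [1.32 1.15 0.16] M [ 0.011 -0.015 -0.023] w 0.997 q [-0.45 -0.76  2.27 -0.    1.63 -2.39]
ROW [-202.2  -90.4  150.4] yaw 0.37 or -179.6
top 0.5 [ 0.5476 -0.0841  0.0739] [0.059 0.077 0.083]
scene 0.47 [ 0.5602 -0.0942  0.0732] [0.063 0.075 0.079]
```

View pics/i.png

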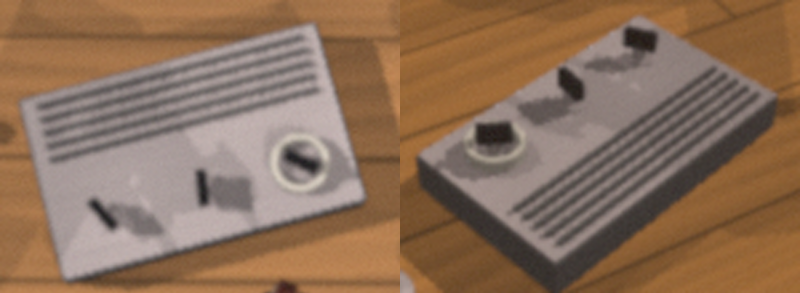

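The ring lies flat round the right knob, at top crop (300,162). I'll check the bar angles and the centring numerically, comparing with the same measure taken at the start.

```bash
python3 - <<'E'
from h import *
G=gray()
for k in range(2):
 for n in("top","scene"):
  p,d=vision.grab_frame(n)
  for nm,x,y in(("L",.483,.138),("M",.514,.0275),("R",.545,-.083)):
    m=np.zeros(G[n].shape,bool); c=proj(n,[[x,y,.09]])[0].astype(int); m[c[1]-12:c[1]+13,c[0]-12:c[0]+13]=1
    P,uv=cloud(n,d,m); q=P[(P[:,2]>.084)&(P[:,2]<.108)&(np.hypot(P[:,0]-x,P[:,1]-y)<.028)]
    w,V=np.linalg.eigh(np.cov(q[:,:2].T));a=(np.degrees(np.arctan2(V[1,1],V[0,1]))+90)%180-90
    print(n,nm,len(q),a.round(1),np.round(cv2.minAreaRect((q[:,:2]*1e3).astype(np.float32))[2],1))
r=max((r for r in regions_of("top","ring") if abs(r["extent"][0]-352)<12 and abs(r["extent"][1]-190)<15),key=lambda r:r["confidence"])
v,u=np.nonzero(r["region"]); U=plane("top",np.c_[u,v],.078)[:,:2]
print("ring centre",((U.max(0)+U.min(0))/2).round(4),cv2.minEnclosingCircle((U*1e3).astype(np.float32)))
for nm,x,y,t in(("L",.483,.138,42),("M",.514,.0275,7)): print(nm,fitbar(G,x,y,t,cams=("top",)))
print(status.state()["time"])
E
```

```text
top L 54 43.1 45.6
top M 56 7.3 0.9
top R 62 66.6 65.0
scene L 74 40.1 34.6
scene M 66 7.1 2.2
scene R 91 66.0 66.1
top L 53 42.7 45.6
top M 55 7.0 7.7
top R 61 66.1 68.7
scene L 73 40.8 35.8
scene M 64 6.9 4.0
scene R 89 64.3 71.3
ring centre [ 0.5276 -0.0816] ((536.638671875, -81.58616638183594), 30.835702896118164)
L {('top',): (array([482.1, 138.4,  42.8]), np.float64(0.872))}
M {('top',): (array([513.1,  28. ,   6.4]), np.float64(0.877))}
34.05
```

```bash
python3 -c "
from plant import order
print(order.job_done())"
```

```text
the job is handed in; nothing more can be done
None
```

The loose knob was the right one. I turned it about 44°, laid the grey ring over it flat on the plate, and handed the job in at about 34 s of the 72 s allowed.

- **Tight knobs:** The left and middle knobs gave at about 0.59 and 0.53 N m. I turned the wrist about 9.4° on each, and they stayed about 4–7° and 2–7° on in the cameras. The 2–7° spread on the middle knob is two estimates that disagree, but torque and wrist travel put its turn at about 4–5°, so I take it as inside the allowed range.
- **Loose knob:** The right knob showed practically no torque (under 0.1 N m). Its bar now stands about 45° from where it was.
- **Ring:** It met the plate at about 5 N. Its top measures about 0.078 m, which is what a flat ring on the plate should show, and the gripper is clear of it.
- **Failed check:** The automatic ring-centre check gave no usable number, because the network's mask covered only part of the ring. I relied on the picture, which shows the bar inside the ring; the clearance keeps it within about 5 mm of the axis.
- **Bystanders:** The shakers and bottle were never approached. I did not measure their positions again at the end.

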